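# Latch the split mould shut

### The arm

A 7-joint arm with a two-finger parallel gripper is mounted at the origin on the work surface; the furniture and walls round the work are solid. World frame = base frame: x ahead of the robot, y to its left, z up, the work surface at z = 0. Lengths are in m, angles in rad, forces in N, time in s.
With the tool pointing down it reaches from about 0.4 to 0.85 m from the base axis. Payload 10.4 kg.
Tool frame: the origin (TCP) lies on the centre line of the jaws, within the pads' length; the fingertips stand 11 mm ahead of it and the grasp point (between the pads) lies 8 mm behind it; z points along the fingers, y is the line along which they close (so a half turn about z gives the same grasp; the last joint's range is limited). The gripper opens to 87 mm and grips with 3 to 60 N. Pads are 19 mm wide; open, the fingers measure 117 mm over their backs; the gripper's body (75 mm by 190 mm) begins 51 mm behind the grasp point.
Start: joints at [1.273, 0.332, -0.065, 1.46, 0.022, 1.35, -0.088], TCP at [0.17, -0.602, 0.234] pointing down, gripper open.
Joint ranges: [-2.6, 2.6], [-0.5, 2.12], [-1.47, 1.34], [0.16, 2.42], [-1.27, 4.41], [0.06, 2.06], [-2.6, 2.6]. Speed limits (rad/s): [2.22, 2.22, 2.79, 2.79, 3.14, 3.14, 3.14].

### API

Orientations are given as a unit quaternion [x, y, z, w].
In Python, from bench import r gives the robot as it stands.
- The arm moves only by the shell command python3 -m pendant 'ROWS' [OPENING] [FORCE]. ROWS is JSON, a list of rows, each a list of 4 numbers: the shift along the tool's x, y, z in m, then the turn about the tool's z in rad. A call has 1 to 8 rows; each row shifts and turns the commanded pose from where the row before left it, along the tool's axes as they then stand; what a row does not reach is not made up. A row lasts 1/12 s, in which the tool goes at most 41.7 mm and 7.16 degrees, less where a joint would pass 70% of its speed; a pose out of reach is approached as far as the arm can. A call with a gripper value outside its range is refused whole. OPENING is the opening, from 0 (shut) to 1 (fully open), set as the call begins (- or left out, the last holds). The fingers move at their own pace and stop on an object; FORCE is the grip in N (left out, the last holds). Time passes only in rows, so rows that do not move let the fingers close. It gives the time, the measured TCP pose, the force, the opening and the grip force at its end, in the units of the state.
- r.read_state(): the state, without advancing time (a new reading comes with each control period).
- r.camera(name): name is "side" or "top" or "wrist"; returns a dict with "img" (480x640x3 uint8, red, green, blue), "camera_matrix" (3x3 intrinsics, pixels), "xyz" and "attitude" of the camera in the world. Camera axes: x right, y down, z forward; pixel columns grow to the right and rows downward; lengths in m; the calibration is good to about 2 mm. A picture is of the moment at which its call begins. There is no depth.
- r.close_job(): hands the job in; it is judged then, once.
Trained networks look in the newest picture that a camera, given by its name, has taken for a name from the list of things; names that differ only in an ending like _2 or _b are one class to them, and where a whole thing is asked for, a point or a joint stands for the part that bears it (a point fixed in the world has none). Each returns a list of dicts, best first, with "score" (0 to 1); they miss things now and then, are a little off and sometimes report something else, mostly with a low value. They report only what shows in the picture. A call takes as long as a camera call.
- r.outline_of(thing, camera): "mask" (480x640 bool, what is visible of it) and "bbox" ([centre column, centre row, width, height] in pixels, round what is visible of it).
The state is a dict: "time": time; "joint_positions": joint angles; "joint_vel": joint speeds; "joint_torque": joint torques, N m; "ee_pos": TCP position; "eef_rot": TCP orientation; "ft_force": force on the tool from outside, world axes, zero at the start; "torque": the same for the moment, N m; "width": finger opening in m; "grip_force": force on a finger pad.
Only numpy, scipy, OpenCV 4.12 (cv2) and the standard library are available. Lean on these libraries where they do the work, as an engineer would, in place of code of your own. Each camera call takes 0.05 s, during which the arm holds its last target. There are 200 camera calls.

### The job

Close the split aluminium mould with its draw latch: take the loop by its black grip, carry its bar over and down behind the two keeper hooks, draw it back under their teeth until it is felt to seat, raise it into the hooks and let go so that it stays hooked; then push the red lever over until it has snapped flat and the sliding half is pulled shut. Be gentle: seat the loop by feel, lightly (under 15 N against the keeper), never press on the lever with more than 30 N, and leave the things round the mould alone.

Things in the scene. Friction and masses are not known exactly. Their poses are not given: they have to be found in the camera images.
- mould: Fixed half of the mould, bare aluminium block bolted to the bench, 137 x 110 x 50 mm (x from -92 to +45 mm of the origin). Origin on the bench right under the lever's pivot; +x runs along the latch from lever to keeper, y across, z up. The latch is symmetric about y = 0. The lever's pivot line is parallel to y, 66 mm above the bench.
- half: Sliding half of the mould, aluminium block 88 x 110 x 50 mm beyond the fixed half, same axes, origin at the bottom centre of its parting face; slides along the mould's x only. That origin is at x = 45 mm in the mould's frame when shut, 47 mm at the start: a rubber seal holds it open with 10 N there, 8 N per mm more towards shut. It carries the keeper.
- keeper (a point): Nominal place of the seated bar's centre, 42.3 mm along x from the sliding half's origin, 66 mm above the bench. The steel keeper, two hooks 8 mm wide side by side, 24 mm between centres (the neck of the loop's grip goes between them), mouths facing +x and down, is screwed into slots: the true seat is up to 8 mm nearer or farther along x, which is not measured: find it by feel.
- hook_lip (a point): Point midway between the hooks at their lips' nominal end, on their top (75 mm above the bench). The lips end 8 mm past the seated bar's centre line; there a tooth hangs to 64.5 mm above the bench, leaving the bar 1.5 mm play along x. The bar goes in below the tooth (bar's centre 55 to 61 mm up), back to the hooks' posts, then must rise behind the tooth to 67 mm before it is let go. Floor plate at 52 mm.
- loop_bar (a point): Centre of the loop's crossbar, a steel rod 6 mm thick, 50 mm long along y. The loop is a steel frame whose two arms (at y = +-21 mm) run back 110 mm to the crank pin, about which it swings in the mould's x-z plane. Axes turn with the loop: x points from crank pin to bar; pitch about the mould's y is positive when the bar is lower than the pin. Hooked, the bar is about 66 to 68 mm above the bench.
- crank_pin (a point): Pin on the lever about which the loop swings, 33 mm from the lever's pivot: from the pivot at x = -33 cos(q - 0.262) mm, z = 33 sin(q - 0.262) mm for lever angle q. Light springs swing the loop up and the lever open (some 1 to 3 N at the bar), so a bar let go before it is up behind the tooth jumps out. The arms are telescopic: they draw out on springs from 30 N pull, 1.2 N per mm, up to 20 mm.
- loop_grip (a point): Centre of the black plastic grip on the middle of the loop's bar: a block 12 mm thick along y, 18 mm along x, 25 mm high, its centre 28.5 mm from the bar's centre line along the loop's z (it spans 16 to 41 mm), on an 8 mm neck. Axes as loop_bar. Take it by its two y faces from above; fingertips at least 17 mm from the bar's centre line clear the keeper.
- loop: The loop (crossbar, arms and grip), origin and axes as point loop_bar.
- lever (a joint): Angle q of the red lever, rad. 0: snapped flat, pointing to the mould's -x; pi/2: upright; 2.10: its open stop, leaning to the keeper, where it starts and where a light spring returns it. 30 mm wide, 4 mm thick, reaches 81 mm from the pivot. The loop, when moved along x, turns it. With the loop hooked it takes up to about 18 N at the pad to push it over centre (about 0.2 rad); then it snaps to 0.
- lever_pad (a point): Place to push the lever: on the face that looks to the keeper when the lever is upright and up when it is flat, 65 mm from the pivot and 4 mm off the line through the pivot. Axes turn with the lever: x back towards the pivot, z out of the face.
- spray: Bystander: green spray bottle with white trigger head, 60 x 122 x 249 mm; origin under its centre
- horn_white: Bystander: white machined horn blank, 42 mm wide, 80 mm high; origin under its centre
- horn_grey: Bystander: grey machined horn blank, 46 mm wide, 90 mm high; origin under its centre
- tape: Bystander: roll of blue tape lying flat, 90 mm wide, 19 mm high; origin under its centre
- grease: Bystander: small grease pot with red lid, 56 mm wide, 44 mm high; origin under its centre
- brush: Bystander: small brush, wooden handle, 173 mm long, lying; origin under its centre
- spanner: Bystander: open-ended spanner, 160 mm long, lying; origin under its centre

How it is judged:
On the way, in this order (a step that is already met when the one before it is completed fails the run):
1. the loop's bar stays hooked under the keeper's lips with the fingers off the loop and the lever still up (z of loop_bar in the frame of mould between 0.064 and 0.07 m and contact force between the fingers and loop below 0.1 N and value of joint lever above 0.6 rad), for 0.3 s.
2. the lever is snapped flat and the sliding half pulled shut by the loop (z of loop_bar in the frame of mould between 0.056 and 0.07 m and value of joint lever below 0.05 rad and x of half in the frame of mould below 0.0458 m), for 0.2 s.
At the end, for the whole second after the job is handed in: The lever lies flat (within 0.05 rad of its stop) and still, the loop's bar is under the keeper's lips (56 to 70 mm above the bench) and pulls on the keeper with more than 15 N, and the sliding half is shut to within 0.8 mm (all of step 2 and contact force between loop and half above 15 N and velocity of joint lever between -0.05 and 0.05 rad/s); the robot touches nothing.
It fails at once if the loop is pressed against the keeper with more than 15 N while the fingers hold it (contact force between the fingers and loop above 0.5 N and contact force between loop and half above 15 N).
It fails at once if the lever is pressed with more than 30 N (contact force between the fingers and lever above 30 N and contact force between the fingers and loop below 0.1 N).
It fails at once if a bystander is shifted by more than 30 mm (distance of any of spray, horn_white, horn_grey, tape, grease, brush, spanner from where it was at the start of the episode above 0.03 m).
It also fails if it takes over 54 s, if anything falls off the work surface, if the arm or the gripper's body presses on something with over 40 N, if the wrist force passes 120 N, or if a joint passes its speed limit or range.

## Working session

There is one attempt and no reset: what is moved stays moved. The work goes in short steps, Python scripts to look and compute and a shell command to move; the robot and the scene stay as the last step left them, time stands still between calls to the robot, and variables do not carry over. Pictures are saved under pics/ and viewed, at most 10 in all, crops included, and the job is handed in when it is done.

```bash
ls; mkdir -p pics
cat > h.py <<'E'
import numpy as np,cv2
from scipy.spatial.transform import Rotation as R
from bench import r
def cam(n,save=None):
    c=r.camera(n)
    if save: cv2.imwrite('pics/'+save,c['img'][:,:,::-1])
    return c
def rot(c):
    a=np.array(c['attitude'],float); return a if a.shape==(3,3) else R.from_quat(a).as_matrix()
def proj(c,p):
    q=rot(c).T@(np.array(p)-c['xyz']); k=np.array(c['camera_matrix'])@q; return k[:2]/k[2]
def plane(c,uv,z):
    d=rot(c)@np.linalg.inv(c['camera_matrix'])@np.array([uv[0],uv[1],1.]); o=np.array(c['xyz']); return o+d*(z-o[2])/d[2]
E
python3 - <<'E'
from h import *
s=r.read_state(); print({k:np.round(v,3) for k,v in s.items()})
for n in ['side','top']:
    c=cam(n,n+'0.png'); print(n,c['xyz'],c['attitude'],c['camera_matrix'])
    for t in ['mould','half','loop','lever','loop_grip','spray','horn_white','horn_grey','tape','grease']:
        print(t,[(round(o['score'],2),np.round(o['bbox'])) for o in r.outline_of(t,n)[:2]])
E
```

```text
pics
{'time': np.float64(0.0), 'joint_positions': array([ 1.273,  0.333, -0.065,  1.461,  0.022,  1.35 , -0.088]), 'joint_vel': array([ 0.002, -0.001,  0.001,  0.001,  0.   , -0.   ,  0.001]), 'joint_torque': array([-0.0000e+00, -6.2327e+01,  2.5000e-02, -3.8991e+01, -6.1000e-02,
        4.0000e-02,  0.0000e+00]), 'ee_pos': array([ 0.169, -0.601,  0.233]), 'eef_rot': array([ 0.991,  0.137, -0.   , -0.001]), 'ft_force': array([-0.202,  0.33 ,  0.058]), 'torque': array([ 0.01 , -0.005,  0.03 ]), 'grip_force': np.float64(0.0), 'width': np.float64(0.087)}
side [0.39046374 0.61912023 0.69662688] [-0.1728299   0.90464016 -0.38207103  0.07601145] [[457.14433865   0.         312.99444985]
 [  0.         457.14433865 236.61584122]
 [  0.           0.           1.        ]]
mould [(0.97, array([379., 234., 123., 128.]))]
half [(0.97, array([348., 230.,  56.,  61.]))]
loop [(0.69, array([352., 193.,  40.,  41.]))]
lever [(0.58, array([366., 207.,  54.,  68.]))]
loop_grip [(0.65, array([276., 224.,  47.,  31.])), (0.56, array([352., 192.,  36.,  45.]))]
spray [(0.64, array([192., 321.,  75., 136
[... 457 characters left out ...]
   ]]
mould [(0.59, array([368., 251.,  64.,  60.])), (0.57, array([355., 282.,  93., 117.]))]
half [(0.93, array([368., 249.,  60.,  55.])), (0.2, array([172., 182.,  64.,  54.]))]
loop [(0.52, array([370., 248.,  33.,  40.]))]
lever [(0.73, array([365., 263.,  46.,  75.]))]
loop_grip [(0.68, array([374., 249.,  25.,  40.])), (0.32, array([304., 166.,  25.,  30.]))]
spray [(0.66, array([169., 184.,  66.,  58.])), (0.56, array([356., 173.,  41.,  43.]))]
horn_white [(0.93, array([265., 172.,  20.,  26.]))]
horn_grey [(0.94, array([305., 168.,  24.,  30.])), (0.38, array([172., 301.,  70.,  49.]))]
tape [(0.81, array([355., 174.,  42.,  45.]))]
grease [(0.56, array([415., 158.,  30.,  29.]))]
```

Run:
```python
import cv2
a=cv2.imread('pics/top0.png')[140:360,240:460];cv2.imwrite('pics/topc.png',cv2.resize(a,(600,600),interpolation=cv2.INTER_CUBIC))
a=cv2.imread('pics/side0.png')[150:310,260:460];cv2.imwrite('pics/sidec.png',cv2.resize(a,(750,600),interpolation=cv2.INTER_CUBIC))
```

```text
(no output)
```

View pics/topc.png

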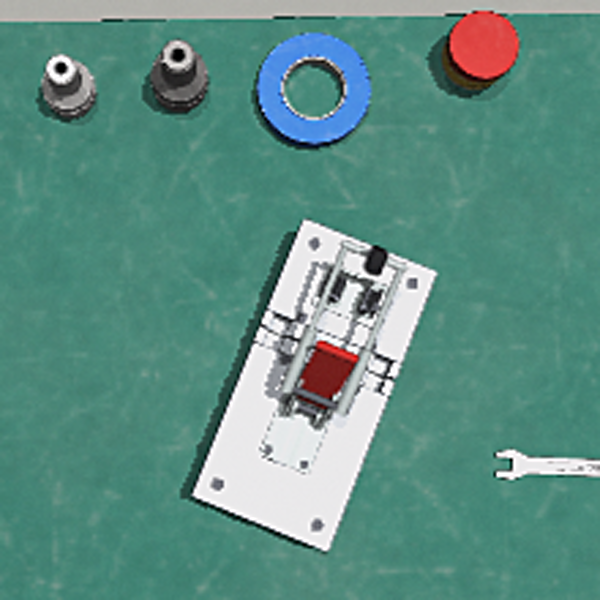

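View pics/sidec.png

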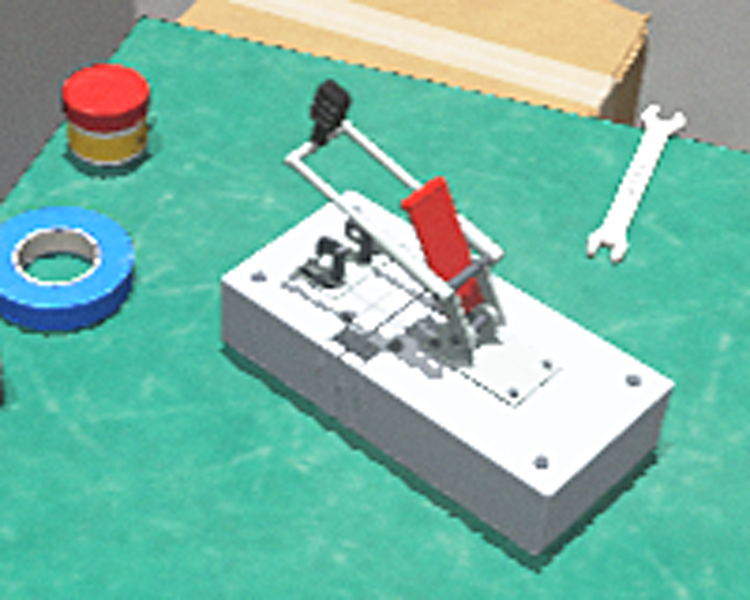

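View pics/top0.png

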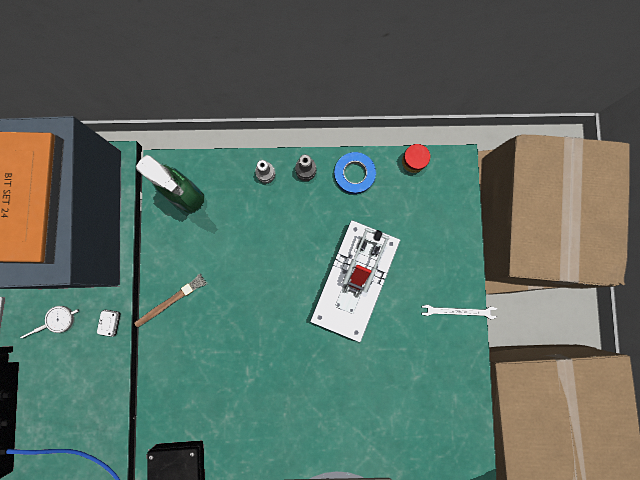

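The top view shows the mould right of centre (centre about px 355,282). The loop's grip points towards the far side at (378,236), and the lever leans towards the keeper at about (362,276). The bystanders are all over 80 mm away. The side view has the grip at about (348,179). Next I fit the mould pose and loop pitch.

Run:
```python
from h import *
from scipy.optimize import least_squares
T=cam('top');S=cam('side')
def quad(c,lo,hi,thr):
    g=cv2.cvtColor(c['img'],cv2.COLOR_RGB2HSV); m=((g[...,2]>thr)&(g[...,1]<40)).astype(np.uint8); k=np.zeros_like(m);k[lo[1]:hi[1],lo[0]:hi[0]]=m[lo[1]:hi[1],lo[0]:hi[0]]
    k=cv2.morphologyEx(k,cv2.MORPH_CLOSE,np.ones((3,3)))
    n,l,st,_=cv2.connectedComponentsWithStats(k); i=1+np.argmax(st[1:,4]); h=cv2.convexHull(cv2.findContours((l==i).astype(np.uint8),0,1)[0][0]); print(st[i]); return cv2.approxPolyDP(h,6,True)[:,0]
print(quad(T,(300,210),(410,350),200).tolist()); print(quad(S,(310,195),(450,295),200).tolist())
tc=np.array([[350.7,220.7],[400.2,239.7],[360.3,341.7],[310.8,321.9]])-.3
sc=np.array([[319.2,224.7],[353.3,201.5],[439.5,252.7],[406.1,282]])-.3
L=np.array([[135,55,50],[135,-55,50],[-92,-55,50],[-92,55,50]])/1e3
def W(p,q): 
    return np.array([p[0],p[1],0])+R.from_euler('z',p[2]).apply(q)
def res(p,f=1): return np.concatenate([np.ravel([proj(T,w) for w in W(p,L)]-tc),np.ravel([proj(S,w) for w in W(p,L)]-sc)])
o=least_squares(res,[.5,-.05,-.4],loss='soft_l1');p=o.x;print('pose',p,np.round(res(p),1))
for z,c,cr in((.05,T,tc),(.05,S,sc)):
    q=np.array([plane(c,u,z) for u in cr]);print(np.round(q,4).tolist(),np.linalg.norm(q-np.roll(q,-1,0),axis=1))
def grip(p,t): return W(p,np.array([8.7+110*np.cos(t)+28.5*np.sin(t),0,97.8-110*np.sin(t)+28.5*np.cos(t)])/1e3)
for n,c in(('top',T),('side',S)):
    for t in np.arange(-.9,.2,.1): print(n,round(t,1),np.round(proj(c,grip(p,t)),1),np.round(grip(p,t),3))
    g=c['img'].max(2)<60
    for o in r.outline_of('loop_grip',n)[:2]: 
        m=o['mask']; print(o['score'],np.argwhere(m).mean(0)[::-1],np.argwhere(m&g).mean(0)[::-1],(m&g).sum())
np.save('pose.npy',p)
```

```text
[ 311  221   89  121 4556]
[[351, 221], [399, 240], [359, 341], [311, 321]]
[ 319  195  121   87 3422]
[[319, 224], [342, 195], [439, 252], [404, 281]]
pose [ 0.49984964 -0.03727619 -0.40363008] [-0.  -0.9 -0.3 -0.1 -0.5  1.1 -1.3  0.1 -0.7 -1.2 -0.1 -1.9  0.8 -1.4
  0.4 -0.1]
[[0.6438, -0.0398, 0.05], [0.6022, -0.1415, 0.05], [0.3958, -0.0528, 0.05], [0.4371, 0.0468, 0.05]] [0.10989559 0.22463243 0.10785198 0.22404467]
[[0.6429, -0.0368, 0.05], [0.6002, -0.1347, 0.05], [0.3944, -0.0474, 0.05], [0.4375, 0.0499, 0.05]] [0.10676598 0.22355286 0.10644542 0.2228811 ]
top -0.9 [369.2 260.2] [ 0.55  -0.059  0.202]
top -0.8 [371. 255.] [ 0.56  -0.063  0.197]
top -0.7 [372.5 250.3] [ 0.568 -0.067  0.19 ]
top -0.6 [373.9 246.1] [ 0.577 -0.07   0.183]
top -0.5 [375.  242.3] [ 0.584 -0.073  0.176]
top -0.4 [375.8 239.1] [ 0.591 -0.076  0.167]
top -0.3 [376.5 236.5] [ 0.597 -0.079  0.158]
top -0.2 [376.8 234.4] [ 0.602 -0.081  0.148]
top -0.1 [377.  232.9] [ 0.606 -0.083  0.137]
top -0.0 [376.9 232. ] [ 0.609 -0.084  0.126]
top 0.1 [376.6 231.6] [ 0.611 -0.085  0.115]
0.81 [372.72332016 242.75889328] [377.48148148 235.2037037 ] 54
side -0.9 [370.6 168.5] [ 0.55  -0.059  0.202]
side -0.8 [366.2 168.5] [ 0.56  -0.063  0.197]
side -0.7 [362. 169.] [ 0.568 -0.067  0.19 ]
side -0.6 [358.1 170.1] [ 0.577 -0.07   0.183]
side -0.5 [354.6 171.7] [ 0.584 -0.073  0.176]
side -0.4 [351.5 173.8] [ 0.591 -0.076  0.167]
side -0.3 [348.8 176.3] [ 0.597 -0.079  0.158]
side -0.2 [346.5 179.2] [ 0.602 -0.081  0.148]
side -0.1 [344.6 182.5] [ 0.606 -0.083  0.137]
side -0.0 [343.1 186. ] [ 0.609 -0.084  0.126]
side 0.1 [342.  189.9] [ 0.611 -0.085  0.115]
0.84 [349.10802469 188.47839506] [347.17910448 180.31343284] 67
0.29 [360.9070568  201.63511188] [347.75362319 181.49275362] 69
```

View pics/side0.png

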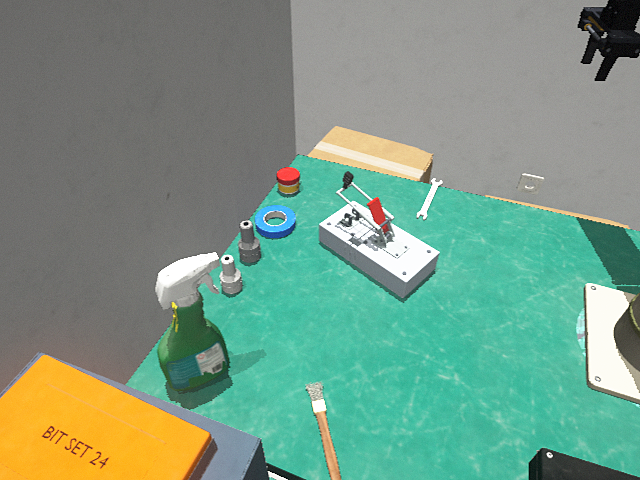

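Run:
```python
from h import *
T=cam('top')
for z in(0,.15,.25,.35):
  print(z,[np.round(plane(T,u,z)[:2],2).tolist() for u in((497,357),(520,137),(480,290),(632,138))])
```

```text
0 [[0.35, -0.35], [0.83, -0.43], [0.49, -0.32], [0.83, -0.68]]
0.15 [[0.37, -0.29], [0.78, -0.36], [0.5, -0.27], [0.78, -0.57]]
0.25 [[0.39, -0.25], [0.75, -0.31], [0.5, -0.23], [0.75, -0.5]]
0.35 [[0.4, -0.22], [0.72, -0.27], [0.5, -0.2], [0.71, -0.44]]
```

```bash
python3 -m pendant '[[0,0,-0.04,0],[0,0,-0.04,0],[0,0,-0.04,0],[0,0,-0.04,0],[0,0,-0.04,0]]' 1 8
```

```text
time: 1.77
ee_pos: [0.1694, -0.6011, 0.4359]
eef_rot: [0.991, 0.137, 0.0, 0.0]
ft_force: [0.7, -0.8, 1.2]
width: 0.0866
grip_force: 0.0
```

```bash
M='python3 -m pendant'; python3 -m pendant '[[0.032,-0.022,0,0],[0.032,-0.022,0,0],[0.032,-0.022,0,0],[0.032,-0.022,0,0],[0.032,-0.022,0,0],[0.032,-0.022,0,0],[0.032,-0.022,0,0],[0.032,-0.022,0,0]]'; python3 -m pendant '[[0.032,-0.022,0,0],[0.032,-0.022,0,0],[0.032,-0.022,0,0],[0.032,-0.022,0,0],[0.032,-0.022,0,0],[0.032,-0.022,0,0],[0.032,-0.022,0,0],[0.032,-0.022,0,0]]'
```

```text
time: 2.43
ee_pos: [0.3691, -0.3609, 0.4339]
eef_rot: [0.991, 0.137, 0.0, 0.0]
ft_force: [2.1, -0.8, 0.9]
width: 0.0875
grip_force: 0.0
time: 3.1
ee_pos: [0.5677, -0.1223, 0.4339]
eef_rot: [0.991, 0.137, 0.0, 0.0]
ft_force: [0.5, -0.2, -0.2]
width: 0.0869
grip_force: 0.0
```

```bash
python3 -m pendant '[[0,0,0.02,0.113],[0,0,0.02,0.113],[0,0,0.02,0.113],[0,0,0.02,0.113],[0,0,0.02,0.113],[0,0,0.02,0.113],[0,0,0,0]]'
```

```text
time: 3.68
ee_pos: [0.5654, -0.1239, 0.3097]
eef_rot: [0.979, -0.203, -0.003, 0.0]
ft_force: [-1.6, -0.7, -1.8]
width: 0.0872
grip_force: 0.0
```

```bash
python3 -m pendant '[[0.006,-0.027,0.01,-0.003],[0.006,-0.027,0.01,-0.003],[0,0,0,0]]'
python3 - <<'E'
from h import *
c=cam('wrist','w1.png'); print(c['xyz'],rot(c),c['camera_matrix'])
p=np.load('pose.npy')
for o in r.outline_of('loop_grip','wrist')[:2]: print(o['score'],np.argwhere(o['mask']).mean(0)[::-1],o['bbox'])
for t in(-.3,-.23,-.15): 
    w=np.array([p[0],p[1],0])+R.from_euler('z',p[2]).apply(np.array([8.7+110*np.cos(t)+28.5*np.sin(t),0,97.8-110*np.sin(t)+28.5*np.cos(t)])/1e3); print(t,w,proj(c,w))
s=r.read_state(); print(s['ee_pos'],s['eef_rot'])
E
```

```text
time: 3.93
ee_pos: [0.6004, -0.0732, 0.2926]
eef_rot: [0.981, -0.192, -0.001, -0.001]
ft_force: [0.1, 1.0, -0.0]
width: 0.0871
grip_force: 0.0
[ 0.67115914 -0.10275091  0.44387192] [[-0.37774957 -0.88793113 -0.2624568 ]
 [-0.92590681  0.36184019  0.10848158]
 [-0.00135675  0.28398941 -0.95882646]] [[402.86047746   0.         320.64559318]
 [  0.         402.86047746 241.6338545 ]
 [  0.           0.           1.        ]]
0.86 [327.78251121 233.18721973] [329.9, 241.4, 59.2, 69.8]
0.72 [327.61930679 266.23488972] [330.0, 262.6, 58.2, 113.2]
-0.3 [ 0.59674736 -0.07865915  0.15753431] [329.05171207 232.77128407]
-0.23 [ 0.6003719  -0.08020712  0.15062702] [328.99656561 225.28054306]
-0.15 [ 0.6039584  -0.08173883  0.14241817] [328.91098463 217.72364003]
[ 0.59945456 -0.07764662  0.29409956] [ 9.80891175e-01 -1.94557078e-01 -3.08311705e-05 -2.11457965e-04]
```

View pics/w1.png

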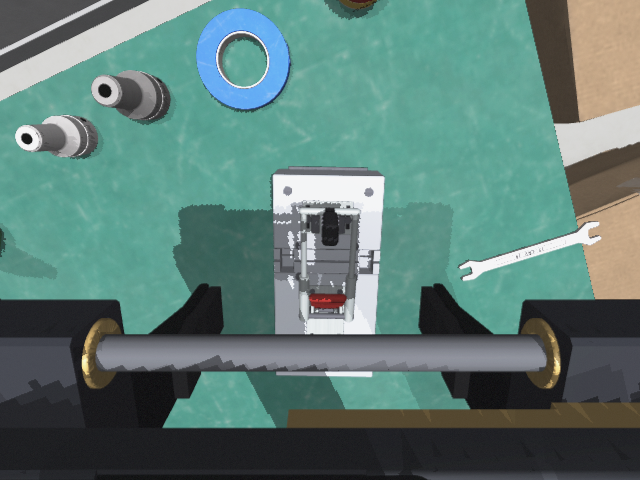

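The wrist picture shows the grip at about (330,227), against a predicted (329,225) for pitch -0.23, so the pose is confirmed. Descending onto the grip.

```bash
cat >> h.py <<'E'
P=np.load('pose.npy')
def st():
    s=r.read_state(); Rm=R.from_euler('z',P[2]).as_matrix()
    f=Rm.T@s['ft_force']; m=Rm.T@(s['ee_pos']-np.array([P[0],P[1],0]))
    x=R.from_quat(s['eef_rot']).as_matrix()[:,0]
    print('t',round(float(s['time']),2),'tcp in mould mm',np.round(m*1e3,1),'F',np.round(f,1),'yaw err',round(float(np.arctan2(x[1],x[0])-P[2]),3),'w',round(float(s['width'])*1e3,1),'g',round(float(s['grip_force']),1))
E
python3 -m pendant '[[0.0,0.001,0.034,0.006],[0,0.001,0.034,0.006],[0,0,0.034,0],[0,0,0.0345,0],[0,0,0,0]]' 0.5; python3 -c 'from h import *;st()'
```

```text
time: 4.45
ee_pos: [0.5948, -0.0821, 0.1515]
eef_rot: [0.979, -0.203, -0.004, 0.001]
ft_force: [-1.5, 0.2, -0.9]
width: 0.0615
grip_force: 0.0
t 4.45 tcp in mould mm [104.9  -3.9 151.5] F [-1.4 -0.4 -0.9] yaw err -0.005 w 61.5 g 0.0
```

```bash
python3 -m pendant '[[0,0,0,0],[0,0,0,0]]' 0.4; python3 -c 'from h import *;st()'
```

```text
time: 4.62
ee_pos: [0.5995, -0.0813, 0.16]
eef_rot: [0.979, -0.203, 0.002, -0.0]
ft_force: [0.8, 0.5, 0.6]
width: 0.0488
grip_force: 0.0
t 4.62 tcp in mould mm [108.9  -1.4 160. ] F [0.5 0.8 0.6] yaw err -0.005 w 48.8 g 0.0
```

```bash
python3 -m pendant '[[0,-0.001,0.001,0],[0,0,0,0],[0,0,0,0],[0,0,0,0]]' 0.35
python3 - <<'E'
from h import *
st()
c=cam('wrist');cv2.imwrite('pics/w2.png',cv2.resize(c['img'][150:380,160:480,::-1],(800,575)))
m=P; w=lambda a:np.array([P[0],P[1],0])+R.from_euler('z',P[2]).apply(a)
t=-.23
print(proj(c,w([.1093,0,.1506])))
for o in r.outline_of('loop_grip','wrist')[:1]: print(o['score'],np.argwhere(o['mask']).mean(0)[::-1],o['bbox'])
st()
E
```

```text
time: 4.95
ee_pos: [0.5991, -0.0798, 0.157]
eef_rot: [0.979, -0.203, 0.001, 0.0]
ft_force: [0.0, 0.3, -0.3]
width: 0.0314
grip_force: 0.0
t 4.95 tcp in mould mm [ 1.08e+02 -1.00e-01  1.57e+02] F [-0.1  0.3 -0.3] yaw err -0.005 w 31.4 g 0.0
[319.46179236 305.76178804]
0.88 [319.91894563 291.8306425 ] [319.6, 298.1, 104.8, 63.5]
t 5.05 tcp in mould mm [107.7  -0.2 156.5] F [-0.4 -0.2  1. ] yaw err -0.005 w 30.5 g 0.0
```

View pics/w2.png

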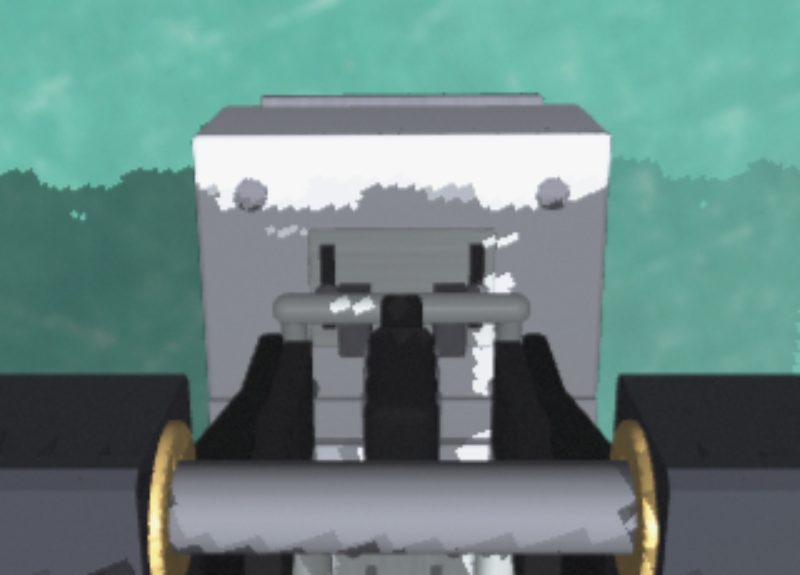

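The grip (crop column 402) is centred between the fingers (inner faces at about 312 and 493). Closing.

```bash
python3 -m pendant '[[0,0,0,0],[0,0,0,0],[0,0,0,0],[0,0,0,0]]' 0 8; python3 -c '
from h import *
st()
for p in np.arange(-.23,.39,.06): print(round(p,2),np.round([8.7+110*np.cos(p)+34.5*np.sin(p),97.8-110*np.sin(p)+34.5*np.cos(p)],1),"bar",np.round([8.7+110*np.cos(p),97.8-110*np.sin(p)],1))'
```

```text
time: 5.38
ee_pos: [0.5987, -0.0797, 0.156]
eef_rot: [0.979, -0.203, -0.0, 0.0]
ft_force: [1.0, 0.4, 0.5]
width: 0.0116
grip_force: 7.8
t 5.38 tcp in mould mm [107.5  -0.2 156. ] F [0.8 0.8 0.5] yaw err -0.006 w 11.6 g 7.8
-0.23 [107.9 156.5] bar [115.8 122.9]
-0.17 [111.3 150.4] bar [117.1 116.4]
-0.11 [114.2 144.2] bar [118.  109.9]
-0.05 [116.8 137.8] bar [118.6 103.3]
0.01 [119.  131.2] bar [118.7  96.7]
0.07 [120.8 124.5] bar [118.4  90.1]
0.13 [122.2 117.7] bar [117.8  83.5]
0.19 [123.2 110.9] bar [116.7  77. ]
0.25 [123.8 104. ] bar [115.3  70.6]
0.31 [124.   97.1] bar [113.5  64.2]
0.37 [123.7  90.2] bar [111.3  58. ]
```

```bash
python3 -m pendant '[[0.0035,0,0.006,0],[0.003,0,0.0062,0],[0.0026,0,0.0064,0],[0.0022,0,0.0066,0],[0.0018,0,0.0067,0],[0,0,0,0]]'; python3 -c 'from h import *;st()'; python3 -m pendant '[[0.0014,0,0.0068,0],[0.001,0,0.0068,0],[0.0006,0,0.0069,0],[0.0002,0,0.0069,0],[0,0,0.007,0],[0,0,0,0],[0,0,0,0]]'; python3 -c 'from h import *;st()'
```

```text
time: 5.88
ee_pos: [0.6107, -0.0851, 0.1224]
eef_rot: [0.979, -0.203, -0.0, -0.0]
ft_force: [0.9, 0.7, 0.4]
width: 0.012
grip_force: 8.0
t 5.88 tcp in mould mm [120.7  -0.4 122.4] F [0.5 1.  0.4] yaw err -0.006 w 12.0 g 8.0
time: 6.47
ee_pos: [0.6135, -0.0862, 0.0893]
eef_rot: [0.979, -0.203, -0.0, -0.0]
ft_force: [0.6, 2.0, -0.3]
width: 0.0122
grip_force: 8.0
t 6.47 tcp in mould mm [123.8  -0.3  89.3] F [-0.3  2.1 -0.3] yaw err -0.005 w 12.2 g 8.0
```

```bash
python3 -m pendant '[[-0.002,0,-0.0005,0],[-0.003,0,0,0],[-0.003,0,0,0],[-0.002,0,0,0],[0,0,0,0],[0,0,0,0]]'
python3 - <<'E'
from h import *
st()
c=cam('wrist');cv2.imwrite('pics/w3.png',cv2.resize(c['img'][150:380,160:480,::-1],(800,575)))
E
```

```text
time: 6.97
ee_pos: [0.6043, -0.0822, 0.0905]
eef_rot: [0.979, -0.203, 0.0, 0.0]
ft_force: [1.8, 0.4, 0.9]
width: 0.0121
grip_force: 8.0
t 6.97 tcp in mould mm [113.7  -0.3  90.5] F [1.5 1.1 0.9] yaw err -0.006 w 12.1 g 8.0
```

View pics/w3.png

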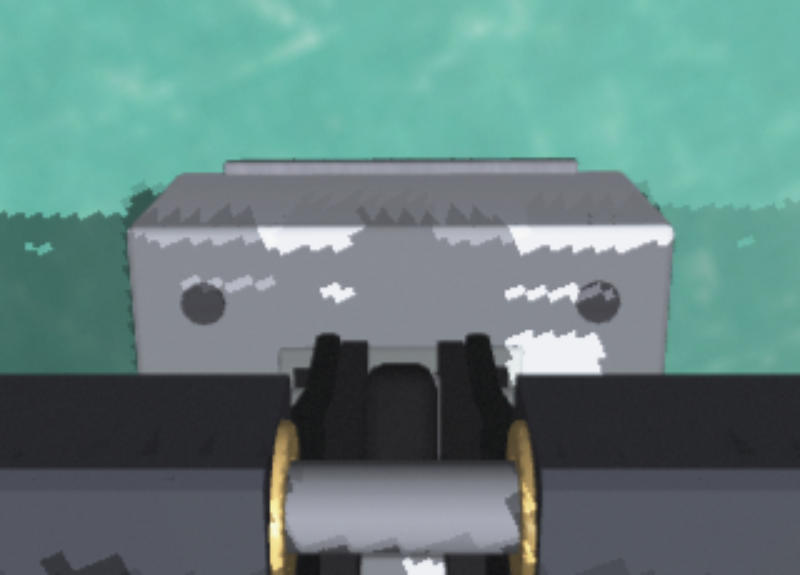

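The fingers hold the grip (crop 402,400), and the bar is hidden behind the jaws. I'll go on by feel.

```bash
for i in 1; do python3 -m pendant '[[-0.0015,0,0,0],[-0.0015,0,0,0],[-0.001,0,0,0],[0,0,0,0]]' >/dev/null; python3 -c 'from h import *;st()'; done;  python3 -m pendant '[[-0.001,0,0,0],[-0.001,0,0,0],[0,0,0,0]]' >/dev/null; python3 -c 'from h import *;st()'
```

```text
t 7.35 tcp in mould mm [109.6  -0.3  90.2] F [2.2 1.5 0.4] yaw err -0.005 w 12.0 g 8.0
t 7.6 tcp in mould mm [107.7  -0.3  90.2] F [ 1.7  1.4 -0.2] yaw err -0.006 w 12.0 g 8.0
```

```bash
python3 -m pendant '[[-0.001,0,0,0],[-0.001,0,0,0],[0,0,0,0]]' >/dev/null; python3 -c 'from h import *;st()'
```

```text
t 7.85 tcp in mould mm [105.7  -0.3  90.2] F [ 2.3  0.1 -0.6] yaw err -0.005 w 11.9 g 8.0
```

```bash
python3 -m pendant '[[-0.001,0,0,0],[-0.001,0,0,0],[0,0,0,0]]' >/dev/null; python3 -c 'from h import *;st()'
```

```text
t 8.1 tcp in mould mm [103.7  -0.3  90.2] F [ 2.2  0.4 -0.3] yaw err -0.006 w 11.7 g 8.0
```

```bash
python3 -m pendant '[[-0.001,0,0,0],[-0.001,0,0,0],[0,0,0,0]]' >/dev/null; python3 -c 'from h import *;st()'
```

```text
t 8.35 tcp in mould mm [102.6  -0.3  90.6] F [ 5.   1.3 -1.1] yaw err -0.006 w 12.0 g 8.0
```

```bash
python3 -m pendant '[[-0.001,0,0,0],[-0.001,0,0,0],[0,0,0,0]]' >/dev/null; python3 -c 'from h import *;st()'
```

```text
t 8.6 tcp in mould mm [101.6  -0.3  91.1] F [ 9.8  1.1 -1.8] yaw err -0.006 w 11.7 g 8.0
```

```bash
python3 -m pendant '[[-0.001,0,0,0],[-0.001,0,0,0],[0,0,0,0]]' >/dev/null; python3 -c 'from h import *;st()'
```

```text
t 8.85 tcp in mould mm [100.   -0.3  91.3] F [10.   1.5 -1. ] yaw err -0.006 w 11.6 g 8.0
```

Contact came at TCP x≈102.9, and the bar is now seated with the grip slipping slightly at about 10 N. I'll ease off and raise it.

```bash
python3 -m pendant '[[0.001,0,0,0],[0,0,0,0]]' >/dev/null; python3 -c 'from h import *;st()'; python3 -m pendant '[[0,0,-0.0015,0],[0,0,-0.0015,0],[0,0,-0.0015,0],[0,0,0,0]]' >/dev/null; python3 -c 'from h import *;st()'
```

```text
t 9.02 tcp in mould mm [100.2  -0.3  91.2] F [6.7 1.8 1.4] yaw err -0.006 w 12.0 g 8.0
t 9.35 tcp in mould mm [98.9 -0.2 95.1] F [ 3.3  1.1 -0.4] yaw err -0.006 w 11.9 g 8.0
```

```bash
python3 -m pendant '[[0,0,-0.001,0],[0,0,-0.001,0],[0,0,0,0]]' >/dev/null; python3 -c 'from h import *;st()'
```

```text
t 9.6 tcp in mould mm [98.7 -0.2 96.8] F [3.5 1.  0.1] yaw err -0.006 w 12.1 g 8.0
```

```bash
python3 -m pendant '[[0,0,-0.001,0],[0,0,-0.001,0],[0,0,0,0]]' >/dev/null; python3 -c 'from h import *;st()'
```

```text
t 9.85 tcp in mould mm [98.8 -0.2 98.9] F [ 1.4  0.3 -1.1] yaw err -0.006 w 11.9 g 8.0
```

```bash
python3 -m pendant '[[0,0,-0.001,0],[0,0,0,0]]' >/dev/null; python3 -c 'from h import *;st()'
```

```text
t 10.02 tcp in mould mm [98.6 -0.2 99.5] F [ 2.9  1.  -2.5] yaw err -0.005 w 12.0 g 8.0
```

```bash
python3 -m pendant '[[0,0,-0.001,0],[0,0,0,0]]' >/dev/null; python3 -c 'from h import *;st()'
```

```text
t 10.18 tcp in mould mm [ 98.3  -0.3 100. ] F [ 3.   1.5 -8. ] yaw err -0.005 w 12.1 g 8.0
```

```bash
python3 -m pendant '[[0.001,0,0,0],[0.001,0,0,0],[0.001,0,0,0],[0,0,0,0]]' >/dev/null; python3 -c 'from h import *;st()'
```

```text
t 10.52 tcp in mould mm [99.6 -0.2 99.8] F [-8.4  0.  -3.2] yaw err -0.005 w 11.9 g 8.0
```

The tooth stops the bar after 1.3 mm, so it is hooked. Centring and letting go.

```bash
python3 -m pendant '[[-0.001,0,0,0],[-0.0005,0,0,0],[0,0,0,0]]' >/dev/null; python3 -c 'from h import *;st()'; python3 -m pendant '[[0,0,0,0],[0,0,0,0],[0,0,0,0],[0,0,0,0],[0,0,0,0],[0,0,0,0]]' 0.45
python3 - <<'E'
from h import *
st()
c=cam('wrist');cv2.imwrite('pics/w4.png',cv2.resize(c['img'][150:380,160:480,::-1],(800,575)))
E
```

```text
t 10.77 tcp in mould mm [ 99.4  -0.2 100. ] F [-3.7  0.8 -8.6] yaw err -0.005 w 11.9 g 8.0
time: 11.27
ee_pos: [0.5923, -0.077, 0.1011]
eef_rot: [0.979, -0.203, 0.0, 0.0]
ft_force: [-0.6, -1.0, -0.0]
width: 0.0375
grip_force: 0.0
t 11.27 tcp in mould mm [100.7  -0.2 101.1] F [-0.1 -1.1 -0. ] yaw err -0.006 w 37.5 g 0.0
```

View pics/w4.png

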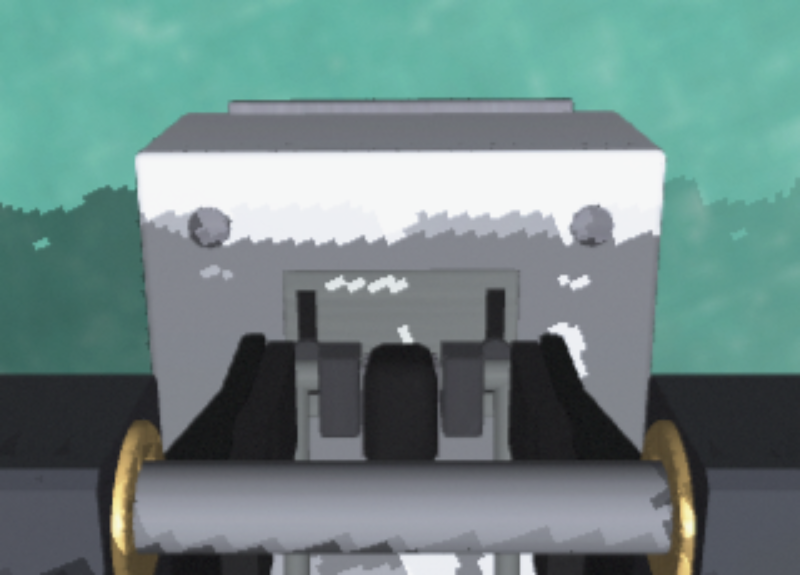

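The loop is hooked: the grip stands between the hooks at (402,400), the bar is under them, and the fingers are clear of it. Next I lift, close the fingers and work out the lever path.

```bash
python3 -m pendant '[[0,0,-0.01,0],[0,0,-0.015,0],[0,0,-0.018,0],[0,0,0,0]]'; python3 -m pendant '[[-0.02,0,0,0.0],[-0.03,0,0,0],[-0.02,0,0,0],[0,0,0,0],[0,0,0,0],[0,0,0,0],[0,0,0,0]]' 0 20
python3 - <<'E'
from h import *
st()
for n in('side',):
    c=cam(n,'s5.png'); cv2.imwrite('pics/s5c.png',cv2.resize(c['img'][150:310,290:450,::-1],(600,600),interpolation=2))
for q in np.arange(1.4,-.01,-.1):
    C=np.array([-65*np.cos(q)+4*np.sin(q),66+65*np.sin(q)+4*np.cos(q)]); print(round(q,2),'TCP',np.round(C+[9.5,11],1))
E
```

```text
time: 11.65
ee_pos: [0.594, -0.0769, 0.1481]
eef_rot: [0.979, -0.203, 0.003, -0.0]
ft_force: [0.7, 0.7, 0.6]
width: 0.0387
grip_force: 0.0
time: 12.23
ee_pos: [0.5286, -0.0495, 0.1439]
eef_rot: [0.979, -0.203, 0.0, -0.0]
ft_force: [0.1, 0.1, 0.4]
width: 0.0029
grip_force: 0.0
t 12.23 tcp in mould mm [ 31.2   0.  143.9] F [0.  0.1 0.4] yaw err -0.006 w 2.9 g 0.0
1.4 TCP [  2.4 141.7]
1.3 TCP [ -4.  140.7]
1.2 TCP [-10.3 139. ]
1.1 TCP [-16.4 136.7]
1.0 TCP [-22.3 133.9]
0.9 TCP [-27.8 130.4]
0.8 TCP [-32.9 126.4]
0.7 TCP [-37.6 121.9]
0.6 TCP [-41.9 117. ]
0.5 TCP [-45.6 111.7]
0.4 TCP [-48.8 106. ]
0.3 TCP [-51.4 100. ]
0.2 TCP [-53.4  93.8]
0.1 TCP [-54.8  87.5]
-0.0 TCP [-55.5  81. ]
```

View pics/s5c.png

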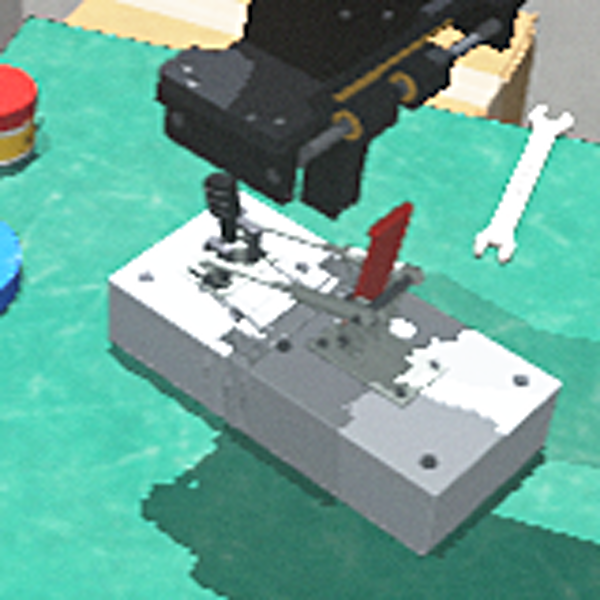

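The side view shows the loop hooked (bar under the hooks at crop (235,245)) and the lever just past upright at (385,250), with the fingers closed to its right. Now the push.

```bash
python3 -m pendant '[[-0.01,0,0.001,0],[-0.01,0,0.001,0],[-0.005,0,0,0],[0,0,0,0]]'>/dev/null; python3 -c 'from h import *;st()'; python3 -m pendant '[[-0.005,0,0,0],[-0.005,0,0.001,0],[-0.005,0,0.001,0],[0,0,0,0]]'>/dev/null; python3 -c 'from h import *;st()'
```

```text
t 12.62 tcp in mould mm [  4.1   0.4 141.6] F [ 0.6 -0.1 -0.7] yaw err -0.005 w 0.3 g 0.3
t 12.95 tcp in mould mm [ -7.6   0.2 140.7] F [13.4 -0.  -4.5] yaw err -0.006 w 0.2 g 5.2
```

```bash
python3 -m pendant '[[-0.004,0,0.0015,0],[-0.004,0,0.0016,0],[0,0,0,0]]'>/dev/null; python3 -c 'from h import *;st()'
```

```text
t 13.2 tcp in mould mm [-15.1   0.3 137.9] F [12.  -0.2 -1.7] yaw err -0.007 w -0.0 g 5.3
```

```bash
python3 -m pendant '[[-0.003,0,0.0015,0],[-0.003,0,0.0015,0],[-0.003,0,0.002,0],[0,0,0,0]]'>/dev/null; python3 -c 'from h import *;st()'
```

```text
t 13.53 tcp in mould mm [-24.    0.4 133.1] F [10.8 -0.7  2.3] yaw err -0.007 w 0.4 g 5.0
```

```bash
python3 -m pendant '[[-0.003,0,0.0025,0],[-0.0025,0,0.002,0],[-0.0025,0,0.002,0],[0,0,0,0]]'>/dev/null; python3 -c 'from h import *;st()'
```

```text
t 13.87 tcp in mould mm [-32.5   0.4 126.6] F [ 8.1 -2.   5. ] yaw err -0.006 w 0.3 g 4.5
```

```bash
python3 -m pendant '[[-0.0025,0,0.0025,0],[-0.0025,0,0.0025,0],[-0.002,0,0.0022,0],[0,0,0,0]]'>/dev/null; python3 -c 'from h import *;st()'
```

```text
t 14.2 tcp in mould mm [-39.9   0.5 119.1] F [ 5.3 -1.   3.6] yaw err -0.006 w 0.3 g 3.5
```

Now at q≈0.65 with modest force. Continuing along the arc.

```bash
python3 -m pendant '[[-0.002,0,0.0025,0],[-0.002,0,0.0025,0],[-0.0015,0,0.0025,0],[0,0,0,0]]'>/dev/null; python3 -c 'from h import *;st()'
```

```text
t 14.53 tcp in mould mm [-45.7   0.4 111.2] F [ 4.9 -2.2  3. ] yaw err -0.006 w 0.6 g 2.5
```

```bash
python3 -m pendant '[[-0.0015,0,0.0027,0],[-0.0013,0,0.0027,0],[-0.001,0,0.0027,0],[0,0,0,0]]'>/dev/null; python3 -c 'from h import *;st()'
```

```text
t 14.87 tcp in mould mm [-51.3   0.6 102. ] F [ 2.2 -0.2  2.1] yaw err -0.006 w 0.2 g 1.4
```

```bash
python3 -m pendant '[[-0.001,0,0.0028,0],[-0.001,0,0.0028,0],[-0.0008,0,0.0028,0],[0,0,0,0]]'>/dev/null; python3 -c 'from h import *;st()'
```

```text
t 15.2 tcp in mould mm [-54.9   0.6  92.9] F [-0.4  0.4  0. ] yaw err -0.005 w 0.3 g 0.0
```

```bash
python3 -m pendant '[[0,0,0.003,0],[0,0,0.003,0],[0,0,0.003,0],[0,0,0.002,0],[0,0,0.001,0],[0,0,0,0]]'>/dev/null; python3 -c 'from h import *;st()'
```

```text
t 15.7 tcp in mould mm [-53.9   0.6  81.7] F [-0.2 -0.3  0.5] yaw err -0.006 w 0.8 g 0.0
```

```bash
python3 -m pendant '[[0,0,-0.03,0],[0,0,-0.04,0],[0.01,0,-0.03,0],[0.02,0,0,0],[0.02,0,0,0],[0,0,0,0],[0,0,0,0]]'
python3 - <<'E'
from h import *
st()
c=cam('side'); cv2.imwrite('pics/s6c.png',cv2.resize(c['img'][150:310,290:450,::-1],(600,600),interpolation=2))
E
```

```text
time: 16.28
ee_pos: [0.4967, -0.0356, 0.1817]
eef_rot: [0.979, -0.203, -0.0, -0.0]
ft_force: [0.1, 0.1, 0.8]
width: 0.0004
grip_force: 0.0
t 16.28 tcp in mould mm [ -3.5   0.3 181.7] F [0.  0.1 0.8] yaw err -0.006 w 0.4 g 0.0
```

View pics/s6c.png

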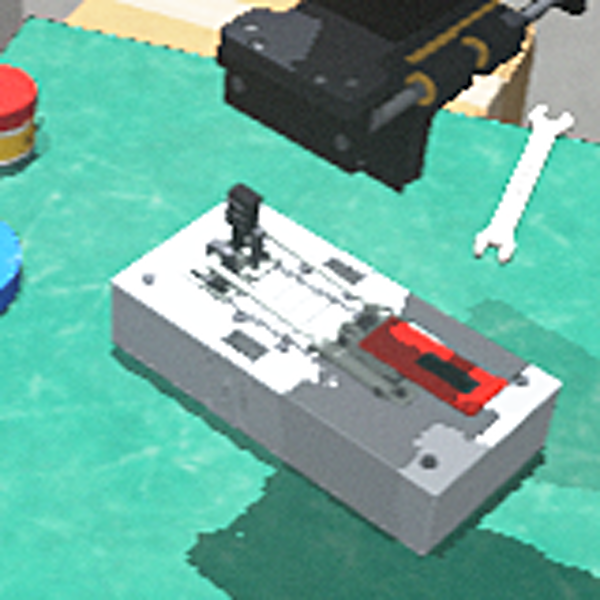

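The red lever lies flat at crop (440,365), the bar is still under the hooks at (235,250), the gap is shut and the fingers are clear. Handing in.

```bash
python3 -c 'from bench import r;print(r.close_job())'
```

```text
the job is handed in; nothing more can be done
None
```

The job is handed in: the loop is hooked, the lever has snapped flat, and the last picture shows the sliding half pulled shut, at 16.3 s of the 54 s allowed; the hand-in returned no verdict.

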